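# Hook the stuck spacer out of the test jig

### The arm

A 6-joint arm with a two-finger parallel gripper is mounted at the origin on the work surface. World frame = base frame: x ahead of the robot, y to its left, z up, the work surface at z = 0. Lengths are in m, angles in rad, forces in N, time in s.
With the tool pointing down it reaches from about 0.275 to 0.75 m from the base axis. Payload 10.2 kg.
Tool frame: the origin (TCP) lies midway between the tips of the shut fingers; the grasp point (between the pads) lies 19 mm behind it (env.hold_point_z is the distance from the TCP to the grasp point, in m); z points along the fingers, y is the line along which they close (so a half turn about z gives the same grasp; the last joint's range is limited). The gripper opens to 85 mm and grips with 20 to 120 N. Pads are 22 mm wide; open, the fingers measure 114 mm over their backs; the gripper's body (76 mm by 85 mm) begins 54 mm behind the grasp point. The pads swing forward as they close: fully open they stand 13 mm farther back than shut.
Start: joints at [0.934, 0.313, 1.498, -0, 1.331, -0.223], TCP at [0.211, 0.481, 0.231] pointing down, gripper open.
Joint ranges: [-2.94, 2.94], [-0.97, 2.17], [0.19, 2.56], [-1.23, 4.37], [0.02, 3.11], [-2.88, 2.88]. Speed limits (rad/s): [2.39, 2.39, 3.01, 3.14, 3.14, 3.14].

### API

Orientations are given as a unit quaternion [x, y, z, w].
In Python, from bench import env, kinematics, monitor, eyes, job gives the robot as it stands. The module is installed in compiled form; this text tells all that it offers. Calls block until the motion is done:
- env.reach(position, orientation): joint-space move of the TCP to a pose.
- env.movel(position, velocity=0.15, frame=None, guard=None): straight line of the TCP; frame=None keeps the orientation; velocity is the mean speed in m/s. With guard (N) it stops when the force on the tool has changed by that much, and returns True; else False.
- env.set_joints(angles): joint-space move.
- env.release() and env.close_gripper(effort=None): open the fingers fully, or close them until they stop; effort is the grip in N (None keeps the last).
- env.hold(seconds).
- kinematics.ik(position, orientation): joint angles nearest the present ones, or None.
- monitor.sense(): the state.
- eyes.grab_frame(name): name is "scene" or "top" or "wrist"; returns a dict with "frame" (400x640x3 uint8, red, green, blue), "mtx" (3x3 intrinsics, pixels), "k1" (the pictures are not rectified: a ray, as slopes to the right and down, at radius r is drawn at 1 + k1 r^2 times it, then the intrinsics apply), "view" (4x4, takes a point from world to camera coordinates). Camera axes: x right, y down, z forward; pixel columns grow to the right and rows downward; lengths in m; the calibration is good to about 2 mm. A picture is of the moment at which its call begins. There is no depth.
A pose or a line that the arm cannot do raises env.MotionError and nothing moves.
- job.hand_in(): hands the job in; it is judged then, once.
The state is a dict: "clock": time; "joints": joint angles; "qvel": joint speeds; "joint_efforts": joint torques, N m; "position": TCP position; "ee_rot": TCP orientation; "contact_force": force on the tool from outside, world axes, zero at the start; "ft_torque": the same for the moment, N m; "finger_gap": opening from 0.0 (shut) to 1.0 (fully open); "gripper_force": force on a finger pad.
Only numpy, scipy, OpenCV 4.12 (cv2) and the standard library are available. Lean on these libraries where they do the work, as an engineer would, in place of code of your own. Each camera call takes 0.05 s, during which the arm holds its last target. There are 200 camera calls.

### The job

An orange spacer is stuck deep in the covered slot of the test jig. Take the hooked pick from its stand, reach it in under the clear cover, feel for the hole in the spacer's top until the tip drops right down into it, and gently drag the spacer all the way out to the middle of the jig's open black apron; then hang the pick back in its stand as it was. Move the spacer only with the pick, never with the fingers, do not force the pick against the jig or the spacer, and leave everything else on the bench alone.

Things in the scene. Friction and masses are not known exactly. Their poses are not given: they have to be found in the camera images.
- jig: Test jig, fixed. Black base plate 230 x 100 x 10 mm (x, y +-115, +-50). Origin: bench level, right under the slot mouth's centre; x points into the slot, z up. Slot: from the mouth (x = 0) to a blind end at x = 100 (blue block, top z = 45), 20 mm wide (y -10 to 10) between grey walls reaching out to y = +-40; floor z = 10, roof z = 42 (clear cover, top z = 45, x 0 to 100).
- apron (a point): Middle of the jig's apron: the slot's floor (z = 10) going on in the open, x -115 to 0 in the jig's frame; this point is at x = -55. Lips 6 mm high along the sides only (beyond y = +-44). Axes as the jig's. In the slot a brass spring strip in the +y wall pinches the spacer (it leans on the -y wall, 1 mm off centre): it drags at about 4 to 8 N until out.
- spacer: Stuck two-part spacer, 50 g: lower white bar 46 (x) x 18 x 4 mm, window 30 x 12 mm; on it an orange slide, 54 x 18 x 4 mm (top at z = 8), with a hole 7 (x) x 12 mm over the window. Origin: centre of the bar's underside, 45 to 60 mm in from the mouth. The slide, and so the hole, is locked anywhere from -11 to +11 mm along x from the origin: NOT measured, find it by feel (or sight).
- pick: Hooked pick, 90 g, loose. Red upright handle 16 x 16 mm, z = 4 to 56; below it a black collar 34 x 34 mm, z = 0 to 4. Origin: handle's axis, collar's underside; z up along the handle, x towards the hook. Steel shank 5 mm thick: straight down from the origin, then level along +x (its axis at z = -31.5), turned down at x = 85 into a round tip. Take it by the handle from above, with a firm grip.
- pick_tip (a point): Lowest point of the pick's down-turned round tip (5 mm thick), at x = 85, z = -44 in the pick's frame (mm); 10 mm below the underside of the level shank. Axes as the pick's. Use it gently: it must not press on anything with 20 N or more.
- stand: Wooden fork stand of the pick, fixed: base 70 x 90 mm, two upright cheeks 44 mm long (x) with a 14 mm wide gap between them (y -7 to +7), open at both x ends, top at z = 52 mm. Origin: centre of its underside. The pick hangs with its shank in the gap and its collar resting on the cheeks, handle over the origin, hook towards the stand's +x.
- spare_spacer: A second, loose spacer of the same kind lying on the bench. Leave it alone. Origin: centre of its underside.
- multimeter: Yellow multimeter 150 x 78 x 34 mm, loose. Leave it alone. Origin: centre of its underside.
- screwdriver: Loose screwdriver lying on the bench. Leave it alone.
- reel: Blue reel, 60 mm wide, 44 mm high, loose. Leave it alone. Origin: centre of its underside.
- flux_bottle: Small yellow bottle, 36 mm wide, 90 mm high, loose. Leave it alone. Origin: centre of its underside.
- board: Green circuit board 100 x 70 mm lying on the bench, loose. Leave it alone. Origin: centre of its underside.
Things that resemble listed ones, but are neither listed nor needed, are in the scene too. What is shaped like the pick but pink or turquoise is not meant.

How it is judged:
By the outcome, as a careful person would: the job done as asked, in the order asked, and still so for the second after the job is handed in, with the robot touching nothing.
It also fails if it takes over 67 s, if anything falls off the work surface, if the arm or the gripper's body presses on something with over 40 N, if the wrist force passes 120 N, or if a joint passes its speed limit or range.

## Working session

There is one attempt and no reset: what is moved stays moved. The work goes in short steps, each a Python script; the robot and the scene stay as the last script left them, time stands still between calls to the robot, and variables do not carry over. Pictures are saved under pics/ and viewed, at most 10 in all, crops included, and the job is handed in when it is done.

```bash
mkdir -p pics; cat > h.py <<'E'
import numpy as np, cv2
from bench import env, kinematics, monitor, eyes, job
from scipy.spatial.transform import Rotation as R
def grab(name,fn=None):
    d=eyes.grab_frame(name)
    if fn:
        cv2.imwrite(f'pics/{fn}.png',d['frame'][:,:,::-1]); np.savez(f'pics/{fn}.npz',**{k:d[k] for k in('frame','mtx','k1','view')})
    return d
def load(fn): return dict(np.load(f'pics/{fn}.npz'))
def px2w(d,u,v,z):
    K=d['mtx'];k=float(d['k1']);a=np.array([(u-K[0,2])/K[0,0],(v-K[1,2])/K[1,1]]);r=a.copy()
    for _ in range(30): r=a/(1+k*(r@r))
    V=d['view'];Rm=V[:3,:3];c=-Rm.T@V[:3,3];w=Rm.T@np.array([r[0],r[1],1]);return c+w*(z-c[2])/w[2]
def w2px(d,p):
    V=d['view'];q=V[:3,:3]@np.array(p)+V[:3,3];a=q[:2]/q[2];a=a*(1+float(d['k1'])*(a@a));K=d['mtx']
    return np.array([K[0,0]*a[0]+K[0,2],K[1,1]*a[1]+K[1,2]])
def down(yaw): # tool z down, tool x at world yaw
    return (R.from_euler('z',yaw)*R.from_euler('x',np.pi)).as_quat()
E
python3 - <<'E'
from h import *
for n in('top','scene'):
    d=grab(n,n); V=d['view'];print(n,d['frame'].shape,-V[:3,:3].T@V[:3,3],d['k1'])
s=monitor.sense();print(s['clock'],s['ee_rot'],s['position'],env.hold_point_z, R.from_quat(s['ee_rot']).as_matrix())
E
```

```text
top (400, 640, 3) [0.37256648 0.07569724 1.50011801] -0.07485559194037307
scene (400, 640, 3) [1.2143787  0.8801068  1.00321995] -0.10906012751869053
0.1 [ 2.05425085e-01  9.78672662e-01 -5.31781924e-04 -2.67192653e-04] [0.21093606 0.48049976 0.23079628] 0.0187 [[-9.15600926e-01  4.02087546e-01 -7.41470984e-04]
 [ 4.02088114e-01  9.15600503e-01 -9.31104715e-04]
 [ 3.04505596e-04 -1.15065701e-03 -9.99999292e-01]]
```

View pics/top.png

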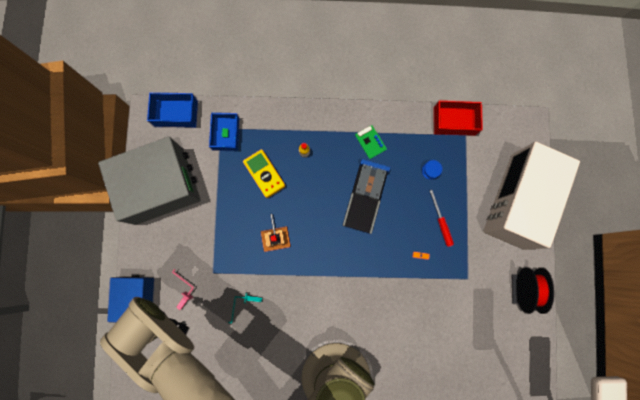

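View pics/scene.png

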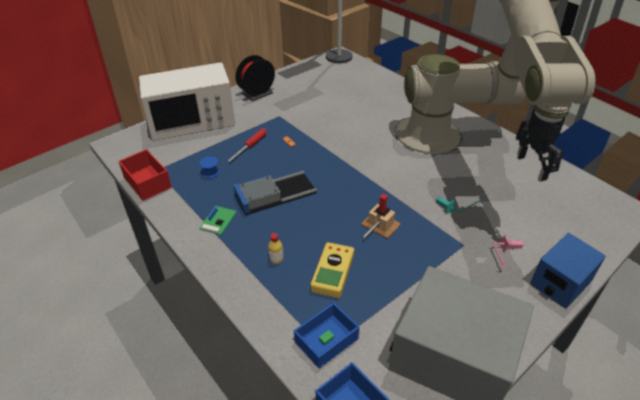

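The top view shows the jig, with its apron around (361,213), the slot block around (372,180) and the blue end at (375,162). The red pick is in its wooden stand at (275,238), hook pointing up towards (272,215). The pick-like candidates are red (275,238), pink (185,285) and turquoise (245,300). Only the red one hangs in the fork stand, so it is the one meant. The spare spacer is at (421,255). I'll confirm with an enlarged crop.

```bash
python3 - <<'E'
from h import *
f=cv2.imread('pics/top.png')
a=cv2.resize(f[205:260,240:310],None,fx=8,fy=8,interpolation=cv2.INTER_CUBIC)[:560,:560]
b=cv2.resize(f[150:245,335:400],None,fx=6,fy=6,interpolation=cv2.INTER_CUBIC)
H=max(a.shape[0],b.shape[0]);o=np.zeros((H,a.shape[1]+b.shape[1],3),np.uint8);o[:a.shape[0],:a.shape[1]]=a;o[:b.shape[0],a.shape[1]:]=b
o=cv2.resize(o,(800,int(H*800/o.shape[1])));print(o.shape,800/(a.shape[1]+b.shape[1]));cv2.imwrite('pics/c1.png',o)
d=load('top')
for u,v,z in((275,238,.1),(272,216,.02),(361,213,.01),(375,163,.045)):print(px2w(d,u,v,z))
E
```

```text
(480, 800, 3) 0.8421052631578947
[0.44691738 0.20598129 0.1       ]
[0.52433241 0.2261438  0.02      ]
[ 0.54342825 -0.0722444   0.01      ]
[ 0.70896411 -0.11338494  0.045     ]
```

View pics/c1.png

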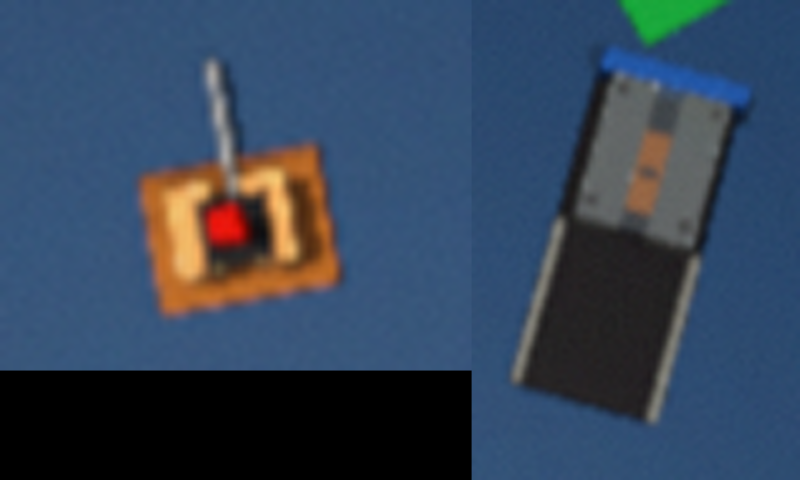

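The crop confirms the red pick in the wooden fork, and a dark hole is visible in the orange slide near the middle of the slot. Next I'll take close-ups with the wrist camera.

```bash
python3 - <<'E'
from h import *
env.reach([0.52,-0.07,0.36],down(np.pi-0.27)); d=grab('wrist','w1');V=d['view'];print(-V[:3,:3].T@V[:3,3],V[2,:3])
print(monitor.sense()['joints'],monitor.sense()['clock'])
env.reach([0.44,0.21,0.30],down(np.pi+0.15)); d=grab('wrist','w2');V=d['view'];print(-V[:3,:3].T@V[:3,3])
print(monitor.sense()['joints'],monitor.sense()['clock'])
a=np.vstack([cv2.imread('pics/w1.png'),cv2.imread('pics/w2.png')]);cv2.imwrite('pics/w12.png',cv2.resize(a,(480,600)))
E
```

```text
[ 0.44724812 -0.04809491  0.50311622] [ 0.28737807 -0.07953077 -0.95450967]
[-3.56065275e-01  2.58864878e-01  1.24004992e+00  6.79636149e-05
  1.64284463e+00 -1.65786326e+00] 2.45
[0.36578794 0.19902867 0.44336251]
[ 2.02525106e-01  1.87279312e-01  1.47978853e+00 -1.98264372e-04
  1.47403615e+00 -1.51645463e+00] 3.6417
```

View pics/w1.png

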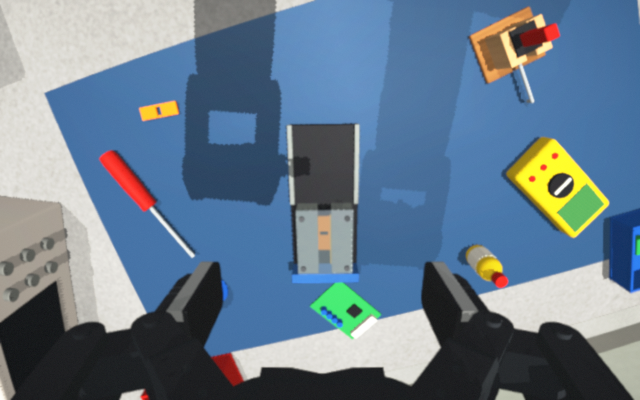

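View pics/w2.png

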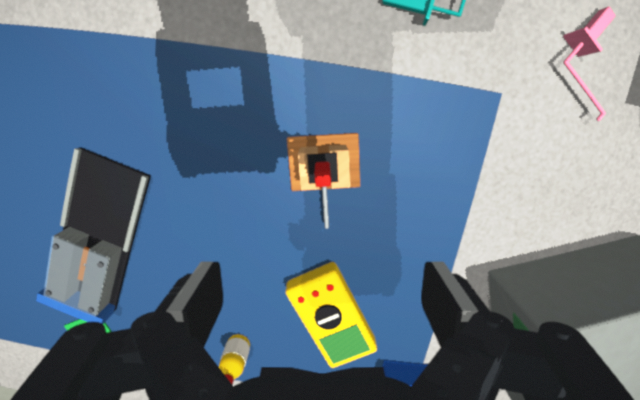

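w1 shows the jig: apron corners about (288,125) and (358,125), mouth at row ~205, slide at (325,232). w2 shows the stand base at (288-360,133-190), the handle top at (322,172) and the hook end at (327,226). An enlarged crop will give me exact pixels.

```bash
python3 - <<'E'
from h import *
a=cv2.resize(cv2.imread('pics/w1.png')[115:290,275:375],None,fx=3.4,fy=3.4,interpolation=cv2.INTER_CUBIC)
b=cv2.resize(cv2.imread('pics/w2.png')[125:235,280:370],None,fx=5,fy=5,interpolation=cv2.INTER_CUBIC)
o=np.zeros((600,800,3),np.uint8);o[:a.shape[0],:a.shape[1]]=a[:600];o[:b.shape[0],345:345+b.shape[1]]=b;cv2.imwrite('pics/c2.png',o);print(a.shape,b.shape)
f=cv2.cvtColor(cv2.imread('pics/w1.png'),cv2.COLOR_BGR2HSV)
m=np.zeros(f.shape[:2],np.uint8);m[115:225,280:370]=((f[...,2]<75)&(f[...,1]<110))[115:225,280:370];m=cv2.morphologyEx(m,cv2.MORPH_OPEN,np.ones((5,5)))
cs,_=cv2.findContours(m,cv2.RETR_EXTERNAL,cv2.CHAIN_APPROX_NONE);c=max(cs,key=cv2.contourArea);print(cv2.contourArea(c),cv2.minAreaRect(c),cv2.boundingRect(c),cv2.approxPolyDP(c,4,True)[:,0].tolist())
E
```

```text
(595, 340, 3) (550, 450, 3)
3629.0 ((322.5, 167.0), (84.0, 59.0), 90.0) (293, 125, 60, 85) [[293, 125], [294, 133], [301, 134], [294, 138], [296, 202], [316, 202], [318, 209], [329, 209], [331, 202], [352, 201], [352, 170], [347, 167], [352, 166], [352, 153], [338, 146], [339, 153], [333, 156], [321, 129], [308, 135], [300, 132], [302, 125]]
```

View pics/c2.png

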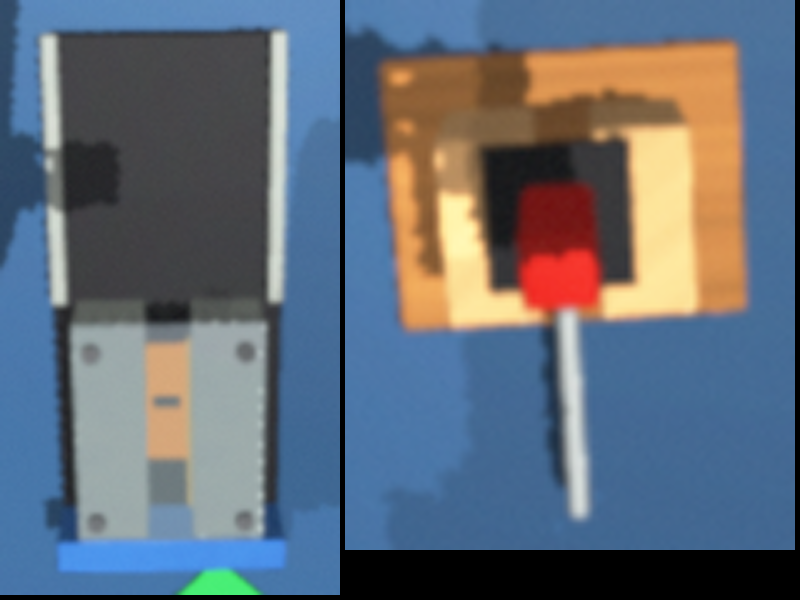

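```bash
cat > fit.py <<'E'
from h import *
from scipy.optimize import least_squares
def fit(d,pts,x0,dz=False):
    def P(p,q): c,s=np.cos(p[2]),np.sin(p[2]);return [p[0]+c*q[0]-s*q[1],p[1]+s*q[0]+c*q[1],q[2]]
    def f(p): return np.concatenate([w2px(d,P(p,np.array(q)/1000))-uv for uv,q in pts])
    r=least_squares(f,x0,loss='soft_l1');return r.x,f(r.x).reshape(-1,2)
def un(u,v,s,ox,oy): return np.array([(u+.5)/s-.5+ox,(v+.5)/s-.5+oy])
E
python3 - <<'E'
from fit import *
np.set_printoptions(precision=4,suppress=True)
J=[((40,34),(-115,-50,16)),((288,31),(-115,50,16)),((70,323),(0,-40,45)),((267,322),(0,40,45)),((79,540),(100,-40,45)),((264,537),(100,40,45))]
d=load('w1');p,r=fit(d,[(un(*a,3.4,275,115),b) for a,b in J],[.6,-.08,-.27]);print('jig',p,r.tolist())
c,s=np.cos(p[2]),np.sin(p[2])
for a in((167,402),(168,342),(168,459),(147,400),(189,400)):
    w=px2w(d,*un(*a,3.4,275,115),.018)[:2]-p[:2];print('spacer jig',c*w[0]+s*w[1],-s*w[0]+c*w[1])
d=load('w2')
S=[((485,148),(-17,-17,56)),((628,140),(-17,17,56)),((490,292),(17,-17,56)),((635,284),(17,17,56)),((522,258),(-8,-8,108)),((598,254),(-8,8,108)),((602,305),(8,8,108)),((525,309),(8,-8,108)),((580,520),(87.5,0,20.5))]
p,r=fit(d,[(un(a[0]-345,a[1],5,280,125),b) for a,b in S],[.447,.206,.15]);print('pick',p,r.tolist())
E
```

```text
jig [ 0.5996 -0.0868 -0.2556] [[0.3279423856752146, -0.1917386150422402], [-0.18359984935642615, -0.40017481165359925], [0.25090940588154353, 0.34600602122529267], [-0.3065043400778791, -0.17813019800823326], [0.22099563244483988, 0.16964734515465807], [-0.31726036314904604, 0.31610936394940836]]
spacer jig 0.046387611307257735 -0.0010297757288857349
spacer jig 0.018111516103577176 -0.0002195891339611929
spacer jig 0.07419542494805798 -0.0009453397430525291
spacer jig 0.04529601519522644 -0.009882845875628104
spacer jig 0.04557821019879403 0.008735733087053731
pick [0.4483 0.2122 0.2043] [[-0.8759613148458243, 0.1099610406279794], [0.757555450465361, -0.004488872337731209], [0.175308653665752, 0.5483341939833508], [0.6793725753688022, 0.5152861838299714], [-0.7440791358545766, -4.271761409039016], [0.2487624174030998, -4.376812786622963], [0.247755851138038, 1.0612289097235248], [-0.32986053380784597, 1.1425124498863966], [-0.21084283664140457, -0.5735518293309667]]
```

```bash
python3 - <<'E'
from fit import *
np.set_printoptions(precision=4,suppress=True)
d=load('w2')
S=[((485,148),(-17,-17,56)),((628,140),(-17,17,56)),((490,292),(17,-17,56)),((635,284),(17,17,56)),((602,305),(8,8,108)),((525,309),(8,-8,108)),((580,520),(87.5,0,20.5))]
p,r=fit(d,[(un(a[0]-345,a[1],5,280,125),b) for a,b in S],[.447,.206,.15]);print('pick',p,abs(r).max())
q=down(np.pi+p[2]);
env.reach([p[0],p[1],.17],q);env.movel([p[0],p[1],.064],.12)
env.close_gripper(120);s=monitor.sense();print('grip',s['finger_gap'],s['gripper_force'],s['contact_force'],s['position'])
env.movel([p[0],p[1],.144],.08);env.hold(.2);s=monitor.sense();print(s['contact_force'],s['ft_torque'],s['position'],s['finger_gap'],s['clock'])
d=grab('wrist','w3');o=d['frame'][100:350,200:440,::-1];cv2.imwrite('pics/c3.png',cv2.resize(o,None,fx=2.4,fy=2.4,interpolation=cv2.INTER_CUBIC))
np.save('pick0.npy',p)
for pt in([85,0,-44],[87.5,0,-31.5]):
    c,s_=np.cos(p[2]),np.sin(p[2]);w=[p[0]+c*.085,p[1]+s_*.085,.132+pt[2]/1000];print(w2px(d,w))
E
```

```text
pick [0.4478 0.212  0.2057] 1.000055901832411
grip 0.16717880327198584 116.9218897819519 [-1.118  -0.7606  4.9215] [0.448  0.2121 0.0643]
[ 1.0942 -0.0855 -1.0215] [-0.0221  0.0374  0.0163] [0.4477 0.212  0.1437] 0.17211357382427073 7.2583
[320.9885 335.6162]
[320.9505 348.0873]
```

View pics/c3.png

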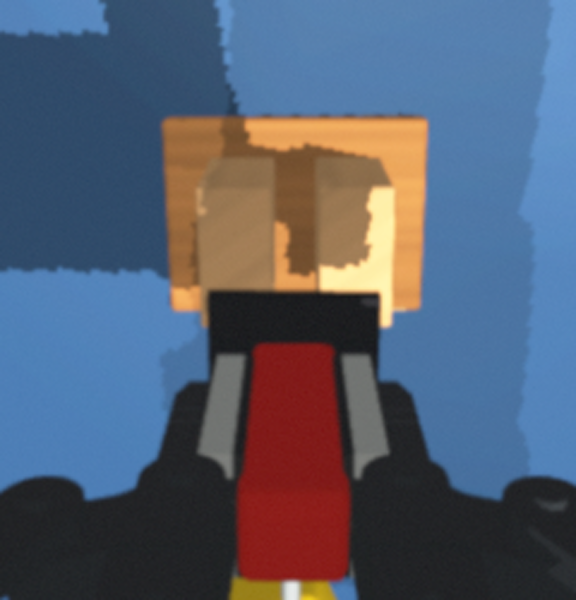

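The handle is gripped squarely, collar back edge at about (322,222), handle top edge at (321,341) and shank showing at (321,345). Now I'll go to the mouth, slide in under the cover and probe.

```bash
cat >> h.py <<'E'
J=np.array([.5996,-.0868,-.2556]); QJ=down(np.pi+J[2])
def tcp(tx,ty,tz): # tip in jig mm -> TCP world
    x,y=(tx-85)/1000,ty/1000;c,s=np.cos(J[2]),np.sin(J[2]);return np.array([J[0]+c*x-s*y,J[1]+s*x+c*y,tz/1000+.0563])
def tip():
    p=monitor.sense()['position'];c,s=np.cos(J[2]),np.sin(J[2]);d=p[:2]-J[:2];return np.array([c*d[0]+s*d[1],-s*d[0]+c*d[1],p[2]-.0563])*1000+[85,0,0]
def cf(): return np.round(R.from_euler('z',-J[2]).apply(monitor.sense()['contact_force']),2)
E
python3 - <<'E'
from h import *
np.set_printoptions(precision=2,suppress=True)
d=load('w3');p=np.load('pick0.npy');c,s=np.cos(p[2]),np.sin(p[2])
for q in((-17,0,4),(8,0,56)): print(w2px(d,[p[0]+c*q[0]/1e3,p[1]+s*q[0]/1e3,.1315+q[2]/1e3]))
env.reach(tcp(-20,-.7,95),QJ);env.movel(tcp(-20,-.7,22.5),.12);env.hold(.2);print(tip(),cf())
g=env.movel(tcp(44.5,-.7,22.5),.06,guard=5);env.hold(.1);print(g,tip(),cf(),monitor.sense()['clock'])
if not g:
  d=grab('wrist','w4');d2=grab('top','t4')
E
```

```text
[320.26 222.87]
[319.88 343.18]
[-19.66  -0.69  23.16] [-0.11  0.74 -0.95]
False [44.29 -0.69 22.54] [ 0.27 -0.47 -1.56] 10.6667
```

```bash
python3 - <<'E'
from h import *
np.set_printoptions(precision=2,suppress=True)
ok=False
for x in (46.5,48,45,49.5,43.5,51,42):
    env.movel(tcp(x,-.7,20.5),.03,guard=5); f0=cf()
    g=env.movel(tcp(x,-.7,12.5),.02,guard=3); t=tip(); print(x,g,t,cf()-f0,monitor.sense()['clock'])
    if t[2]<14.5: ok=True;break
    env.movel(tcp(x,-.7,20.5),.04)
print(ok)
E
```

```text
46.5 False [46.47 -0.71 12.44] [-0.63  0.15  1.59] 11.5667
True
```

```bash
python3 - <<'E'
from h import *
np.set_printoptions(precision=2,suppress=True)
x=46.5
for x in (40,30,10,-10,-30,-45,-54):
    g=env.movel(tcp(x,-.7,12.3),.025 if x>-25 else .04,guard=13); print(g,tip(),cf(),monitor.sense()['clock'])
    if g: break
env.hold(.2)
d=grab('wrist','w5');d2=grab('top','t5');d3=grab('scene','s5')
u,v=w2px(d3,[*tcp(85-54,0,0)[:2],.02]).astype(int)
u2,v2=w2px(d2,[*tcp(85-54,0,0)[:2],.02]).astype(int);print(u,v,u2,v2)
a=cv2.resize(d3['frame'][v-40:v+40,u-50:u+50,::-1],None,fx=6,fy=6,interpolation=cv2.INTER_CUBIC)[:,:400+200]
w=cv2.resize(d['frame'][200:,200:440,::-1],(200,167));b=cv2.resize(d2['frame'][v2-40:v2+40,u2-17:u2+16,::-1],(200,480))
cv2.imwrite('pics/c5.png',np.hstack([a,b]))
E
```

```text
False [40.37 -0.76 12.71] [ 3.5  -0.48  0.23] 11.975
False [30.1  -0.74 12.45] [3.7  0.13 0.56] 12.525
False [ 9.92 -0.7  12.27] [ 3.43 -0.92 -0.33] 13.475
False [-10.92  -0.59  11.84] [ 0.62  0.11 -0.7 ] 14.425
False [-29.91  -0.73  12.44] [-0.01 -0.22 -1.14] 15.075
False [-45.04  -0.71  12.38] [ 0.94  0.42 -1.66] 15.6
False [-54.17  -0.68  12.34] [-0.26 -1.14 -0.36] 15.975
291 184 361 211
```

View pics/c5.png

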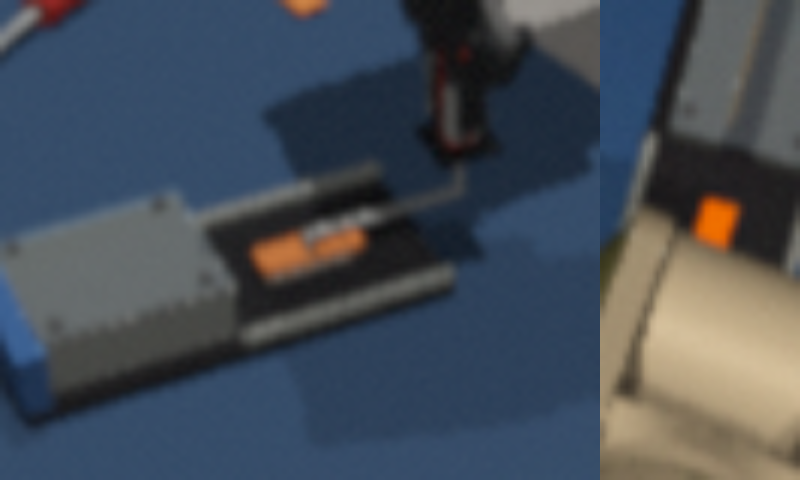

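The spacer is out on the apron with the tip still in its hole. The white bar seems shifted relative to the slide, so I'll measure both from the side face in the scene picture.

```bash
python3 - <<'E'
from h import *
d=eyes.grab_frame('scene');f=d['frame'].astype(np.float32);np.savez('pics/s6.npz',**{k:d[k] for k in('frame','mtx','k1','view')})
c,s=np.cos(J[2]),np.sin(J[2])
for z in(12,16):
  print('z',z)
  for x in range(-100,-12,3):
    r=[]
    for y in(7.5,9):
      w=[J[0]+(c*x-s*y)/1e3,J[1]+(s*x+c*y)/1e3,z/1e3];u,v=w2px(d,w)
      p=cv2.remap(f,np.float32([[u]]),np.float32([[v]]),cv2.INTER_LINEAR)[0,0];r.append(p.astype(int).tolist())
    print(x,*r)
E
```

```text
z 12
-100 [27, 26, 28] [28, 27, 29]
-97 [27, 26, 27] [27, 27, 28]
-94 [27, 27, 28] [28, 28, 29]
-91 [28, 27, 29] [28, 27, 30]
-88 [33, 30, 29] [30, 28, 29]
-85 [44, 33, 29] [36, 30, 29]
-82 [58, 39, 31] [44, 32, 29]
-79 [70, 48, 39] [56, 41, 36]
-76 [84, 63, 51] [68, 54, 46]
-73 [92, 72, 59] [77, 64, 54]
-70 [91, 74, 63] [78, 67, 59]
-67 [89, 73, 63] [76, 65, 58]
-64 [89, 70, 59] [74, 62, 55]
-61 [90, 71, 61] [76, 64, 57]
-58 [90, 74, 65] [77, 66, 61]
-55 [93, 74, 64] [79, 65, 59]
-52 [96, 76, 64] [83, 69, 60]
-49 [94, 76, 65] [81, 69, 62]
-46 [100, 84, 73] [85, 72, 64]
-43 [98, 76, 64] [84, 68, 59]
-40 [94, 74, 61] [80, 66, 58]
-37 [94, 77, 67] [80, 69, 61]
-34 [88, 72, 62] [77, 65, 58]
-31 [74, 58, 50] [64, 53, 47]
-28 [51, 42, 38] [46, 40, 38]
-25 [34, 31, 32] [33, 30, 32]
-22 [32, 31, 33] [32, 31, 33]
-19 [33, 33, 34] [32, 33, 34]
-16 [40, 40, 41] [37, 37, 38]
-13 [64, 65, 64] [55, 56, 56]
z 16
-100 [24, 24, 25] [25, 25, 27]
-97 [22, 23, 23] [24, 24, 25]
-94 [24, 24, 25] [25, 25, 26]
-91 [26, 26, 27] [27, 26, 27]
-88 [37, 30, 28] [32, 29, 29]
-85 [63, 40, 30] [49, 34, 29]
-82 [96, 56, 35] [79, 48, 32]
-79 [119, 69, 42] [100, 60, 39]
-76 [125, 80, 53] [109, 72, 51]
-73 [132, 89, 62] [116, 82, 61]
-70 [132, 91, 66] [120, 87, 67]
-67 [131, 89, 66] [117, 85, 66]
-64 [130, 88, 63] [116, 83, 64]
-61 [125, 86, 63] [114, 83, 64]
-58 [121, 86, 65] [111, 83, 66]
-55 [126, 88, 65] [113, 83, 66]
-52 [132, 91, 66] [120, 87, 67]
-49 [133, 93, 67] [122, 89, 69]
-46 [138, 96, 73] [124, 91, 72]
-43 [137, 93, 66] [125, 89, 68]
-40 [134, 91, 65] [122, 87, 66]
-37 [133, 92, 69] [120, 87, 68]
-34 [129, 87, 65] [117, 84, 66]
-31 [112, 74, 54] [102, 72, 56]
-28 [78, 53, 40] [72, 52, 42]
-25 [43, 34, 31] [43, 34, 31]
-22 [33, 31, 32] [32, 31, 32]
-19 [34, 34, 35] [33, 33, 34]
-16 [42, 42, 43] [39, 38, 40]
-13 [66, 67, 66] [62, 62, 62]
```

The bar is centred at about x = -55 and the slide about 2 mm off it, so it sits in the middle of the apron. I'll lift the tip out and return the pick.

```bash
python3 - <<'E'
from h import *
np.set_printoptions(precision=2,suppress=True)
t=tip()
env.movel(tcp(-53.6,-.7,12.4),.02,guard=3);print(cf())
g=env.movel(tcp(-53.6,-.7,30),.04,guard=5);print(g,tip(),cf())
env.movel(tcp(-53.6,-.7,95),.12)
p=np.load('pick0.npy');q=down(np.pi+p[2])
env.reach([p[0],p[1],.150],q);env.hold(.2);print(monitor.sense()['position']-[p[0],p[1],.15])
g=env.movel([p[0],p[1],.070],.08,guard=6);print(g,monitor.sense()['position'],cf())
if not g:
  g=env.movel([p[0],p[1],.0640],.02,guard=4);print(g,monitor.sense()['position'],cf(),monitor.sense()['clock'])
d=grab('scene','s7')
E
```

```text
[-0.79 -0.25 -1.25]
False [-53.65  -0.68  30.07] [-0.31  0.41 -0.94]
[ 0. -0. -0.]
False [0.45 0.21 0.07] [-0.48 -0.84 -0.76]
True [0.45 0.21 0.06] [-0.37 -0.61  4.88] 20.6333
```

```bash
python3 - <<'E'
from h import *
print(monitor.sense()['position'])
env.release();env.hold(.2)
p=monitor.sense()['position'];env.movel([p[0],p[1],.20],.1)
env.reach([.40,.12,.36],down(np.pi-.02));env.hold(.3)
d=grab('wrist','w8');t=grab('top','t8')['frame'][:,:,::-1]
a=cv2.resize(d['frame'][0:330,60:560,::-1],(500,330))
K=[]
for c,h,xy in(('pick',.1,(.4478,.212)),('jig',.03,tuple(tcp(85-40,0,0)[:2]))):
    u,v=w2px(d,[*xy,h]).astype(int);print(c,u,v)
    K.append(cv2.resize(d['frame'][max(v-60,0):v+60,max(u-75,0):u+75,::-1],(400,320),interpolation=cv2.INTER_CUBIC))
cv2.imwrite('pics/c8.png',np.hstack(K));print(monitor.sense()['clock'])
E
```

```text
[0.44794639 0.21208885 0.06430933]
pick 397 196
jig 194 258
24.2583
```

View pics/c8.png

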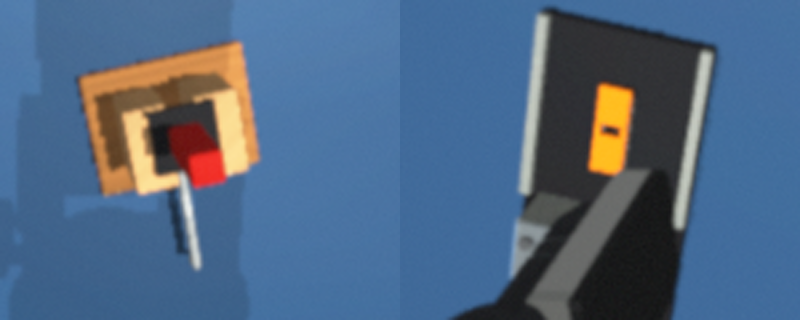

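The pick hangs squarely in the fork with its collar on the cheeks (crop 185,130). The spacer lies in the middle of the apron (crop 610,130) and nothing else has moved. I'm handing in.

```bash
python3 -c "
from h import *
print(job.hand_in())"
```

```text
the job is handed in; nothing more can be done
None
```

The spacer was dragged out to the middle of the apron with the pick, the pick hangs back in its stand, and the job is handed in at about 24 s of the 67 s allowed; the verdict was not shown.

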